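# Find the tired chip clip

### The arm

A 7-joint arm with a two-finger parallel gripper is mounted at the origin on the work surface. World frame = base frame: x ahead of the robot, y to its left, z up, the work surface at z = 0. Lengths are in m, angles in rad, forces in N, time in s.
With the tool pointing down it reaches from about 0.35 to 0.9 m from the base axis. Payload 8.1 kg.
Tool frame: the origin (TCP) lies between the finger pads; the fingertips stand 25 mm ahead of it and the grasp point (between the pads) lies 6 mm ahead of it; z points along the fingers, y is the line along which they close (so a half turn about z gives the same grasp; the last joint's range is limited). The gripper opens to 92 mm and grips with 3 to 60 N. Pads are 19 mm wide; open, the fingers measure 130 mm over their backs; the gripper's body (75 mm by 190 mm) begins 47 mm behind the grasp point.
Start: joints at [-1.285, 0.434, 0.025, 1.573, -0.012, 1.134, -0.075], TCP at [0.237, 0.578, 0.252] pointing down, gripper open.
Joint ranges: [-2.62, 2.62], [-0.44, 2.09], [-1.27, 1.32], [0.08, 2.57], [-1.32, 4.46], [0.12, 2], [-2.74, 2.74]. Speed limits (rad/s): [2.22, 2.22, 3.01, 3.01, 3.14, 3.14, 3.14].

### API

Orientations are given as a unit quaternion [x, y, z, w].
In Python, from rig import * gives the robot as it stands.
- The arm moves only by the tool apply_moves, never from a script. Its argument "increments" is a list of rows, each a list of 3 entries, a list of its own where there are three numbers: the shift along the tool's x, y, z in cm, then the turn, a rotation vector about the tool's x, y, z in degrees, then the opening, from 0 (shut) to 1 (fully open). In form: [[[x, y, z], [wx, wy, wz], hand], ...]. A call has exactly 5 rows; each row shifts and turns the commanded pose from where the row before left it, along the tool's axes as they then stand; what a row does not reach is not made up. A row lasts 1/8 s, in which the tool goes at most 62.5 mm and 10.7 degrees, less where a joint would pass 70% of its speed; a pose out of reach is approached as far as the arm can. A call with a gripper value outside its range is refused whole. The fingers move at their own pace and stop on an object; "force" is the grip in N (left out, the last holds). Time passes only in rows, so rows that do not move let the fingers close, or fill a call up. It gives the time, the measured TCP pose, the force, the opening and the grip force at its end, in the units of the state.
- read_state(): the state, without advancing time (a new reading comes with each control period).
- snapshot(name): name is "scene" or "top" or "wrist"; returns the picture (384x512x3 uint8, blue, green, red); there is no depth.
- camera_params(name): a dict with "mtx" (3x3 intrinsics, pixels), "extrinsics" (4x4, takes a point from world to camera coordinates). Camera axes: x right, y up, looking along -z (the intrinsics and any distortion apply to the point x, -y, -z); pixel columns grow to the right and rows downward; lengths in m; the calibration is good to about 2 mm. A picture is of the moment at which its call begins: read the wrist's pose just before it. camera_params takes no time and is no camera call; for the wrist camera it gives the pose at the moment of the call.
- hand_in(): hands the job in; it is judged then, once.
Trained networks look in the newest picture that a camera, given by its name, has taken for a name from the list of things; names that differ only in an ending like _2 or _b are one class to them, and where a whole thing is asked for, a point or a joint stands for the part that bears it (a point fixed in the world has none). Each returns a list of dicts, best first, with "conf" (0 to 1); they miss things now and then, are a little off and sometimes report something else, mostly with a low value. They report only what shows in the picture. A call takes as long as a camera call.
- masks_of(name, camera): "region" (384x512 bool, what is visible of it) and "location" ([column, row] in pixels, amid what is visible of it).
- pinpoint(name, camera): "location" ([column, row] in pixels: a listed point, or the origin of a listed thing).
The state is a dict: "time": time; "joint_pos": joint angles; "joint_vel": joint speeds; "joint_torque": joint torques, N m; "position": TCP position; "tcp_rot": TCP orientation; "ft_force": force on the tool from outside, world axes, zero at the start; "ft_torque": the same for the moment, N m; "finger_gap": opening from 0.0 (shut) to 1.0 (fully open); "gripper_force": force on a finger pad.
Only numpy, scipy, OpenCV 4.12 (cv2) and the standard library are available. Lean on these libraries where they do the work, as an engineer would, in place of code of your own. Each camera call takes 0.05 s, during which the arm holds its last target. There are 200 camera calls.

### The job

Pull the test card straight out of each of the three chip clips on the board, feeling how hard each one grips, and leave the cards standing on the board. Then lift out the one clip that grips clearly weaker than the others and stand it upright in the open white dough hook case; leave the two good clips standing in their bays and everything else where it is.

Things in the scene. Friction and masses are not known exactly. Their poses are not given: they have to be found in the camera images.
- rack: fixed wooden test board, 265 x 290 mm, 12 mm thick, with three bays side by side, a clip standing in each. Origin on the table under the board (board from x = -210 to +55 mm); z up, y across the bays (middles at y = -110, 0, 110 mm); cards are pulled towards its -x and slide on the board.
- case: fixed, empty, open-topped white plastic dough hook case, 190 mm (its x) x 140 mm (its y), 45 mm tall, walls and floor 5 mm thick; origin on the table under its centre, z up
- bay (a point): point on the board's top in the middle bay (all bays alike). Two wooden posts 45 mm tall, 2 to 16 mm towards -x of it and 13 to 26 mm either side, hold the clip back when its card is pulled towards the board's -x. Kerbs 10 mm tall, 22 to 27 mm either side, stand round the clip's body. The clip lifts straight up out of the bay.
- clip_a_mid (a point): grey plastic chip clip on end, 60 mm tall, 80 long, 100 g; axes as the board's. Point: middle plane, 30 mm above its underside, front face of its solid body. The body, 40 mm wide (y), reaches 40 mm towards +x: grip it across y, 20 mm behind the point. Two thin jaws (one sprung) reach 40 mm towards -x and pinch a card.
- clip_b_mid (a point): chip clip, same size and same point as clip_a. The three clips look alike, but one has a tired spring: its card slides out at about 1 to 3 N of pull, the others' at about 10 to 16 N. Which clip it is, and in which bay, must be found by pulling.
- clip_c_mid (a point): chip clip, same size and same point as clip_a. The three clips look alike, but one has a tired spring: its card slides out at about 1 to 3 N of pull, the others' at about 10 to 16 N. Which clip it is, and in which bay, must be found by pulling.
- card_a_mid (a point): test card in clip_a: stiff white card 3 mm thick on edge, with a wooden block grip (40 mm x, 20 mm y, 50 mm tall) standing on the board at its -x end. Point: middle of the block, 25 mm above the board, at first 105 mm from the clip's point. The card reaches 87 mm from the point towards +x, the last 19 mm between the jaws; 58 mm tall in all.
- card_b_mid (a point): test card in clip_b, same size and same point as card_a. It weighs 70 g, comes out of the jaws after about 20 mm of pull along the board's -x, and then stands by itself on its block.
- card_c_mid (a point): test card in clip_c, same size and same point as card_a. It weighs 70 g, comes out of the jaws after about 20 mm of pull along the board's -x, and then stands by itself on its block.
- clip_a_jaw (a joint): hinge of the clip's sprung jaw, rad: 0 with its card in, positive opens; without a card it closes to a stop a little below 0 (good spring further than tired).
- clip_b_jaw (a joint): hinge of the clip's sprung jaw, rad: 0 with its card in, positive opens; without a card it closes to a stop a little below 0 (good spring further than tired).
- clip_c_jaw (a joint): hinge of the clip's sprung jaw, rad: 0 with its card in, positive opens; without a card it closes to a stop a little below 0 (good spring further than tired).
- cup: clear glass custard cup, 72 mm across, 60 mm tall; origin under its centre. Not part of the job.
- hook: steel dough hook lying flat, about 155 mm long and 75 mm wide, up to 24 mm high; origin under its middle. Not part of the job.
- spoons: set of three white ceramic measuring spoons on a cross-bar, about 120 x 110 mm and 12 mm high, lying flat; origin under its middle. Not part of the job.

How it is judged:
On the way:
1. all three cards are fully out of their jaws while the three clips still stand in their bays (distance between card_a_mid and clip_a_mid above 0.127 m and distance between card_b_mid and clip_b_mid above 0.127 m and distance between card_c_mid and clip_c_mid above 0.127 m and distance of each of clip_a_mid, clip_b_mid, clip_c_mid from where it was at the start of the episode below 0.02 m), for 0.2 s.
At the end, for the whole second after the job is handed in: All three cards stand upright (0.2 rad) and still on the board, block middle over 127 mm from its clip's point; the weak clip stands upright (0.2 rad) and still on the case's floor; the other two clips stand in their bays within 20 mm of their start (angle between each of card_a_mid, clip_a_mid, card_b_mid, clip_b_mid, card_c_mid, clip_c_mid's own z axis and vertical below 0.2 rad and z of card_a_mid in the frame of rack between 0.03 and 0.05 m and linear speed of each of card_a, clip_a, card_b, clip_b, card_c, clip_c below 0.03 m/s and ((value of joint clip_a_jaw below -0.05 rad and distance of clip_a_mid from where it was at the start of the episode below 0.02 m) or (value of joint clip_a_jaw above -0.05 rad and x of clip_a_mid in the frame of case between -0.085 and 0.085 m and y of clip_a_mid in the frame of case between -0.06 and 0.06 m and z of clip_a_mid in the frame of case between 0.02 and 0.042 m)) and z of card_b_mid in the frame of rack between 0.03 and 0.05 m and ((value of joint clip_b_jaw below -0.05 rad and distance of clip_b_mid from where it was at the start of the episode below 0.02 m) or (value of joint clip_b_jaw above -0.05 rad and x of clip_b_mid in the frame of case between -0.085 and 0.085 m and y of clip_b_mid in the frame of case between -0.06 and 0.06 m and z of clip_b_mid in the frame of case between 0.02 and 0.042 m)) and z of card_c_mid in the frame of rack between 0.03 and 0.05 m and ((value of joint clip_c_jaw below -0.05 rad and distance of clip_c_mid from where it was at the start of the episode below 0.02 m) or (value of joint clip_c_jaw above -0.05 rad and x of clip_c_mid in the frame of case between -0.085 and 0.085 m and y of clip_c_mid in the frame of case between -0.06 and 0.06 m and z of clip_c_mid in the frame of case between 0.02 and 0.042 m)) and distance between card_a_mid and clip_a_mid above 0.127 m and distance between card_b_mid and clip_b_mid above 0.127 m and distance between card_c_mid and clip_c_mid above 0.127 m); the robot touches nothing.
It fails at once if a good clip is taken or pushed out of its bay (moved more than 30 mm) ((distance of clip_a_mid from where it was at the start of the episode above 0.03 m and value of joint clip_a_jaw below -0.05 rad) or (distance of clip_b_mid from where it was at the start of the episode above 0.03 m and value of joint clip_b_jaw below -0.05 rad) or (distance of clip_c_mid from where it was at the start of the episode above 0.03 m and value of joint clip_c_jaw below -0.05 rad)).
It fails at once if a bystander is moved more than 30 mm (distance of any of cup, hook, spoons from where it was at the start of the episode above 0.03 m).
It also fails if it takes over 72 s, if anything falls off the work surface, if the arm or the gripper's body presses on something with over 40 N, if the wrist force passes 120 N, or if a joint passes its speed limit or range.

## Working session

There is one attempt and no reset: what is moved stays moved. The work goes in short steps, Python scripts to look and compute and a tool call to move; the robot and the scene stay as the last step left them, time stands still between calls to the robot, and variables do not carry over. Pictures are saved under pics/ and viewed, at most 12 in all, crops included, and the job is handed in when it is done.

Besides the shell and the picture viewer there is one more tool, called after "Call:" as name(argument=value, ...), one argument or row to a line, values as JSON. apply_moves: Moves the arm, as the interface text tells. Its arguments: {"type":"object","properties":{"increments":{"type":"array","items":{"type":"array"}},"force":{"type":"number"}},"required":["increments"]}

```bash
mkdir -p pics
python3 - <<'E'
from rig import *
import cv2, numpy as np
s=read_state();print(s['time'],s['position'],s['tcp_rot'],s['finger_gap'])
a=snapshot("scene");b=snapshot("top")
cv2.imwrite("pics/1.png",np.vstack([a,b])[:, :] if 0 else cv2.resize(np.hstack([a,b]),(800,300)))
cv2.imwrite("pics/top.png",b)
for c in ("scene","top"):
  p=camera_params(c);print(c,p['mtx'].tolist() if hasattr(p['mtx'],'tolist') else p['mtx'],np.round(p['extrinsics'],3).tolist(),[k for k in p])
  for n in ("rack","case","bay","clip_a_mid","card_a_mid","cup","hook","spoons"):
    print(n,[(np.round(d['location'],1).tolist(),round(d['conf'],2)) for d in pinpoint(n,c)][:5])
E
```

```text
0.0 [0.23680713 0.57789214 0.25095802] [ 1.93194422e-01  9.81160186e-01 -7.74042135e-04 -7.13268013e-05] 1.0024615316150498
scene [[431.2080416967181, 0.0, 253.07721030277193], [0.0, 431.2080416967181, 187.06300209898885], [0.0, 0.0, 1.0]] [[-0.689, 0.724, -0.011, 0.351], [-0.506, -0.47, 0.723, 0.299], [0.519, 0.504, 0.69, -1.627], [0.0, 0.0, 0.0, 1.0]] ['mtx', 'extrinsics']
rack [([258.2, 223.4], 0.88)]
case [([196.1, 125.6], 0.72)]
bay [([260.9, 218.4], 0.73), ([279.3, 192.7], 0.39), ([260.5, 210.6], 0.33)]
clip_a_mid [([261.0, 210.6], 0.62)]
card_a_mid [([278.5, 189.7], 0.61)]
cup [([163.5, 181.4], 0.82), ([258.8, 210.5], 0.58)]
hook [([140.0, 154.9], 0.62)]
spoons [([398.2, 265.7], 0.63)]
top [[437.6896489799699, 0.0, 261.238953495271], [0.0, 437.6896489799699, 196.98267340688534], [0.0, 0.0, 1.0]] [[0.026, -1.0, 0.005, 0.065], [0.996, 0.026, 0.081, -0.606], [-0.081, 0.003, 0.997, -1.15], [0.0, 0.0, 0.0, 1.0]] ['mtx', 'extrinsics']
rack [([237.8, 182.6], 0.88)]
case [([410.6, 258.6], 0.59)]
bay [([237.8, 181.7], 0.82)]
clip_a_mid [([238.6, 181.7], 0.79)]
card_a_mid [([238.8, 220.7], 0.71), ([236.4, 185.4], 0.5)]
cup [([360.3, 158.8], 0.94), ([241.2, 221.3], 0.64)]
hook [([415.1, 166.4], 0.64)]
spoons [([103.1, 230.3], 0.78)]
```

View pics/1.png

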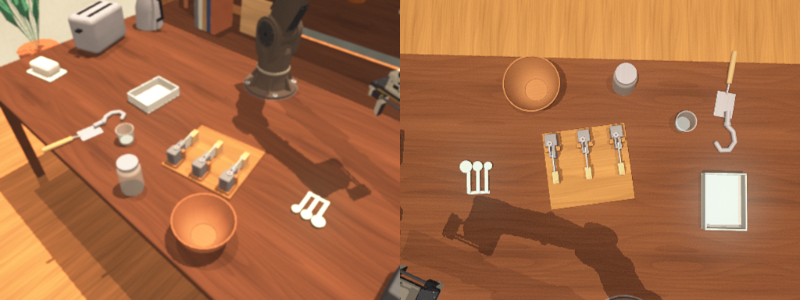

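View pics/top.png

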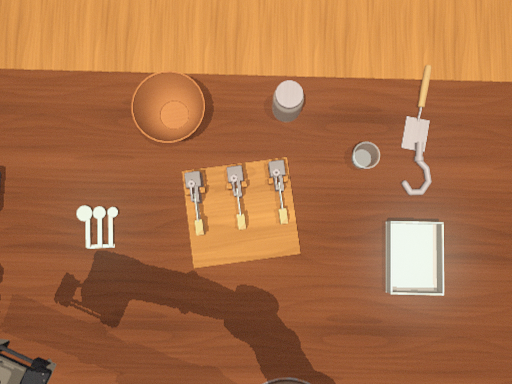

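```bash
cat > h.py <<'E'
from rig import *
import cv2, numpy as np
from scipy.spatial.transform import Rotation as R
def back(uv,cam,z,p=None):
    p=p or camera_params(cam);K=np.array(p['mtx']);E=np.array(p['extrinsics'])
    uv=np.atleast_2d(np.array(uv,float)); d=np.c_[uv,np.ones(len(uv))]@np.linalg.inv(K).T
    d[:,1:]*=-1; d=d@E[:3,:3]; C=-E[:3,:3].T@E[:3,3]
    return (C+d*((z-C[2])/d[:,2])[:,None])[:,:2]
def proj(P,cam,p=None):
    p=p or camera_params(cam);K=np.array(p['mtx']);E=np.array(p['extrinsics'])
    q=np.atleast_2d(P)@E[:3,:3].T+E[:3,3]; q=q*[1,-1,-1]; q=q@K.T; return q[:,:2]/q[:,2:]
E
python3 - <<'E'
from h import *
snapshot("top");snapshot("scene")
def rect(n,cam,z):
    for m in masks_of(n,cam)[:4]:
        ys,xs=np.nonzero(m['region']); 
        w=back(np.c_[xs,ys],cam,z).astype(np.float32)*1000
        r=cv2.minAreaRect(w); print(n,cam,z,round(m['conf'],2),len(xs),np.round(m['location'],1),'c',np.round(r[0],1),'s',np.round(r[1],1),'a',round(r[2],2))
rect('rack','top',.012);rect('case','top',.045);rect('clip_a_mid','top',.072);rect('card_a_mid','top',.062)
rect('clip_a_mid','scene',.04);rect('card_a_mid','scene',.05);rect('case','scene',.045);rect('cup','top',.03);rect('hook','top',.01)
for n,z in(('rack',0),('case',0),('bay',.012),('clip_a_mid',.042),('card_a_mid',.037),('cup',0)):
  for c in('top','scene'):
    print(n,c,[np.round(back(d['location'],c,z)[0]*1000,1).tolist() for d in pinpoint(n,c)[:3]])
E
```

```text
rack top 0.012 0.87 8652 [244.1 218.3] c [564.5 135.3] s [266.7 291.9] a 8.71
case top 0.045 0.84 4171 [414.7 259.4] c [ 456.  -323.4] s [189.6 150.9] a 0.47
clip_a_mid top 0.072 0.82 397 [237.8 177.7] c [640.1 150. ] s [83.2 41.3] a 1.83
card_a_mid top 0.062 0.51 207 [240.8 218.8] c [559.7 132.6] s [80.4 25.9] a 1.73
clip_a_mid scene 0.04 0.72 1871 [194.1 123. ] c [ 469.1 -310.1] s [223.5 189.3] a 0.13
clip_a_mid scene 0.04 0.55 515 [255.3 212.5] c [641.9 139.6] s [123.7  60. ] a 28.59
clip_a_mid scene 0.04 0.19 4713 [277.4 207.1] c [588.6 159.3] s [266.8 281.7] a 8.94
card_a_mid scene 0.05 0.65 250 [276.5 191.9] c [555.7 143.8] s [93.9 40. ] a 10.81
case scene 0.045 0.62 1918 [194.3 125.3] c [ 472.9 -302.9] s [189.9 226.3] a 89.69
cup top 0.03 0.8 624 [363.2 155.2] c [ 723.3 -195.4] s [70.3 79.4] a 45.76
hook top 0.01 0.7 543 [424.  177.9] c [ 691.7 -353.4] s [ 74.  148.5] a 70.5
hook top 0.01 0.69 120 [283.6 215.9] c [558.5  21.4] s [43.6 21.4] a 10.67
rack top [[635.6, 149.4]]
rack scene [[643.2, 155.5], [460.0, -317.5]]
case top [[448.9, -325.2]]
case scene [[462.9, -317.9]]
bay top [[642.0, 146.3]]
bay scene [[634.6, 157.9], [661.3, 161.0], [481.9, -298.1]]
clip_a_mid top [[637.9, 153.7]]
clip_a_mid scene [[643.5, 150.2]]
card_a_mid top [[536.8, 128.4]]
card_a_mid scene [[540.6, 131.7]]
cup top [[716.9, -190.0], [640.2, 151.2]]
cup scene [[727.4, -179.9]]
```

Call:
apply_moves(
  increments=[
    [[0, 0, 1.5], [0, 0, -10.3], 1],
    [[0, 0, 1.5], [0, 0, -10.3], 1],
    [[0, 0, 1], [0, 0, -10.4], 1],
    [[-2.8, -4.8, 0], [0, 0, 0], 1],
    [[-2.8, -4.8, 0], [0, 0, 0], 1],
  ],
  force=25,
)

```text
time: 2.68
position: [0.3074, 0.4912, 0.2114]
tcp_rot: [-0.077, 0.997, -0.0, -0.0]
ft_force: [0.5, 0.1, -0.3]
finger_gap: 1.002
gripper_force: 0.0
```

Call:
apply_moves(
  increments=[
    [[-2.8, -4.8, 0], [0, 0, 0], 0.6],
    [[-2.8, -4.8, 0], [0, 0, 0], 0.6],
    [[-2.8, -4.8, 0], [0, 0, 0], 0.6],
    [[-2.8, -4.8, 0], [0, 0, 0], 0.6],
    [[-2.8, -4.8, 0], [0, 0, 0], 0.6],
  ],
)

```text
time: 3.3
position: [0.4827, 0.2745, 0.212]
tcp_rot: [-0.076, 0.997, 0.0, 0.0]
ft_force: [0.7, 0.3, -0.4]
finger_gap: 0.602
gripper_force: 0.0
```

```bash
cat >> h.py <<'E'
A=np.radians(8.7);O=np.array([.6411,.147])
def r2w(x,y): return O+np.array([[np.cos(A),-np.sin(A)],[np.sin(A),np.cos(A)]])@[x,y]
def w2r(p): return np.array([[np.cos(A),np.sin(A)],[-np.sin(A),np.cos(A)]])@(np.array(p)[:2]-O)
def shift(P):
    s=read_state();q=R.from_quat(s['tcp_rot']);return np.round(q.inv().apply(np.array(P)-s['position'])*100,2)
def st():
    s=read_state();q=R.from_quat(s['tcp_rot']).as_matrix();print('t',round(s['time'],2),'pos',np.round(s['position'],4),'rack',np.round(w2r(s['position'])*1000,1),'xang',round(np.degrees(np.arctan2(q[1,0],q[0,0]))%360,2),'z',np.round(q[:,2],3),'gap',round(s['finger_gap'],3),'grip',round(s['gripper_force'],1),'F',np.round(s['ft_force'],1))
E
python3 - <<'E'
from h import *
st()
a=snapshot("wrist");p=camera_params("wrist");cv2.imwrite("pics/w1.png",a)
for n,z in(('clip_a_mid',.042),('card_a_mid',.037),('bay',.012),('rack',0)):
    print(n,[(np.round(d['location']).tolist(),round(d['conf'],2),np.round(w2r(back(d['location'],'wrist',z,p)[0])*1000,1).tolist()) for d in pinpoint(n,'wrist')[:4]])
print(np.round(proj([[*r2w(-.105,y),.062] for y in(-.11,0,.11)],'wrist',p)))
E
```

```text
t 3.3 pos [0.4827 0.2745 0.212 ] rack [-137.3  150. ] xang 188.72 z [ 0.001  0.    -1.   ] gap 0.602 grip 0.0 F [ 0.7  0.3 -0.4]
clip_a_mid []
card_a_mid [([126.0, 207.0], 0.77, [-103.5, -7.4])]
bay []
rack []
[[ 19. 214.]
 [123. 213.]
 [227. 213.]]
```

View pics/w1.png

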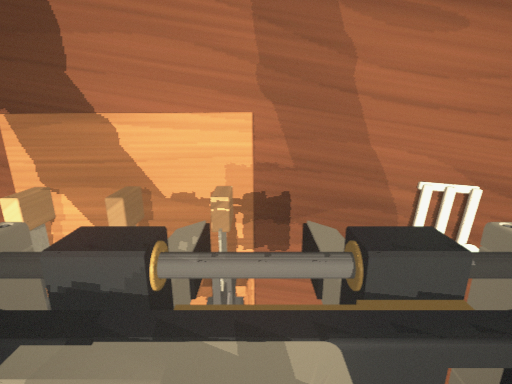

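Run:
```python
from h import *
p=camera_params("wrist")
for nm,P in(('board corners',[(-.21,.145,.012),(-.1,.145,.012)]),('blk top L',[(-.125,.1,.062),(-.125,.12,.062),(-.085,.1,.062),(-.085,.12,.062),(-.125,.1,.012),(-.125,.12,.012)]),('mid',[(-.125,-.01,.062),(-.125,.01,.062),(-.125,-.01,.012)])):
    print(nm,np.round(proj([[*r2w(x,y),z] for x,y,z in P],'wrist',p)).tolist())
a=cv2.imread("pics/w1.png")
c=cv2.resize(a[170:250,0:260],None,fx=3,fy=3,interpolation=cv2.INTER_CUBIC);cv2.imwrite("pics/w1c.png",c)
print(shift([*r2w(-.105,.11),.048]))
```

```text
board corners [[249.0, 115.0], [250.0, 207.0]]
blk top L [[205.0, 199.0], [224.0, 199.0], [207.0, 235.0], [226.0, 235.0], [212.0, 187.0], [229.0, 187.0]]
mid [[99.0, 199.0], [119.0, 199.0], [121.0, 187.0]]
[-3.34 -4.22 16.37]
```

View pics/w1c.png

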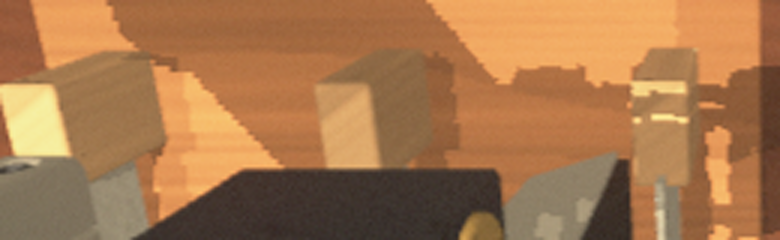

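Call:
apply_moves(
  increments=[
    [[-1.6, -1.9, 0], [0, 0, 0], 0.6],
    [[-1.5, -1.9, 2.4], [0, 0, 0], 0.6],
    [[0, 0, 4], [0, 0, 0], 0.6],
    [[0, 0, 2], [0, 0, 0], 0.6],
    [[0, 0, 0], [0, 0, 0], 0.6],
  ],
)

```text
time: 4.18
position: [0.5161, 0.2444, 0.1264]
tcp_rot: [-0.077, 0.997, -0.0, -0.002]
ft_force: [-0.1, 0.5, 0.3]
finger_gap: 0.598
gripper_force: 0.0
```

Run:
```python
from h import *
st()
a=snapshot("wrist");p=camera_params("wrist");cv2.imwrite("pics/w2.png",a[100:300])
for nm,P in(('board corners',[(-.21,.145,.012),(-.1,.145,.012)]),('blk L',[(-.125,.1,.062),(-.125,.12,.062),(-.085,.1,.062),(-.085,.12,.062),(-.125,.1,.012),(-.125,.12,.012)]),('mid',[(-.125,-.01,.062),(-.125,.01,.062),(-.125,-.01,.012)])):
    print(nm,np.round(proj([[*r2w(x,y),z] for x,y,z in P],'wrist',p)-[0,100]).tolist())
```

```text
t 4.17 pos [0.5161 0.2444 0.1264] rack [-108.8  115.2] xang 188.88 z [-0.003 -0.001 -1.   ] gap 0.598 grip 0.0 F [-0.1  0.5  0.3]
board corners [[292.0, -23.0], [288.0, 105.0]]
blk L [[234.0, 93.0], [262.0, 93.0], [235.0, 143.0], [261.0, 143.0], [238.0, 78.0], [261.0, 78.0]]
mid [[83.0, 93.0], [110.0, 93.0], [116.0, 78.0]]
```

View pics/w2.png

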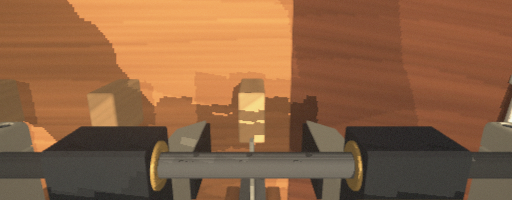

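Call:
apply_moves(
  increments=[
    [[-0.2, -0.2, 2.8], [0, 0, 0], 0.6],
    [[0, 0, 3], [0, 0, 0], 0.6],
    [[0, 0, 2], [0, 0, 0], 0.6],
    [[0, 0, 0], [0, 0, 0], 0.4],
    [[0, 0, 0], [0, 0, 0], 0.4],
  ],
  force=40,
)

```text
time: 4.85
position: [0.521, 0.2424, 0.0512]
tcp_rot: [-0.076, 0.997, 0.001, 0.001]
ft_force: [-0.4, 0.2, 0.7]
finger_gap: 0.439
gripper_force: 0.0
```

Call:
apply_moves(
  increments=[
    [[0, 0, 0], [0, 0, 0], 0.1],
    [[0, 0, 0], [0, 0, 0], 0],
    [[0, 0, 0], [0, 0, 0], 0],
    [[0, 0, 0], [0, 0, 0], 0],
    [[0, 0, 0], [0, 0, 0], 0],
  ],
)

```text
time: 5.48
position: [0.5207, 0.2416, 0.0505]
tcp_rot: [-0.076, 0.997, 0.0, 0.0]
ft_force: [-1.1, 0.8, 6.9]
finger_gap: 0.217
gripper_force: 40.0
```

```bash
python3 -c "
from h import *
st()"
```

```text
t 5.47 pos [0.5207 0.2416 0.0505] rack [-104.7  111.8] xang 188.73 z [ 0.001  0.001 -1.   ] gap 0.217 grip 40.0 F [-1.1  0.8  6.9]
```

Call:
apply_moves(
  increments=[
    [[0.15, 0, 0], [0, 0, 0], 0],
    [[0.15, 0, 0], [0, 0, 0], 0],
    [[0.15, 0, 0], [0, 0, 0], 0],
    [[0.15, 0, 0], [0, 0, 0], 0],
    [[0.15, 0, 0], [0, 0, 0], 0],
  ],
)

```text
time: 6.1
position: [0.5146, 0.2407, 0.0505]
tcp_rot: [-0.076, 0.997, 0.001, 0.002]
ft_force: [5.0, 0.1, 4.2]
finger_gap: 0.217
gripper_force: 40.0
```

Call:
apply_moves(
  increments=[
    [[0.1, 0, 0], [0, 0, 0], 0],
    [[0.1, 0, 0], [0, 0, 0], 0],
    [[0.1, 0, 0], [0, 0, 0], 0],
    [[0.1, 0, 0], [0, 0, 0], 0],
    [[0.1, 0, 0], [0, 0, 0], 0],
  ],
)

```text
time: 6.72
position: [0.5097, 0.2399, 0.0505]
tcp_rot: [-0.076, 0.997, 0.001, 0.002]
ft_force: [5.8, 0.5, 5.3]
finger_gap: 0.215
gripper_force: 40.0
```

Call:
apply_moves(
  increments=[
    [[0.6, 0, 0], [0, 0, 0], 0],
    [[0.6, 0, 0], [0, 0, 0], 0],
    [[0.6, 0, 0], [0, 0, 0], 0],
    [[0.6, 0, 0], [0, 0, 0], 0],
    [[0.5, 0, 0], [0, 0, 0], 0],
  ],
)

```text
time: 7.35
position: [0.4805, 0.2357, 0.0505]
tcp_rot: [-0.076, 0.997, 0.001, 0.001]
ft_force: [4.1, 1.3, 5.9]
finger_gap: 0.215
gripper_force: 40.0
```

Call:
apply_moves(
  increments=[
    [[0.1, 0, 0], [0, 0, 0], 0],
    [[0, 0, 0], [0, 0, 0], 0],
    [[0, 0, 0], [0, 0, 0], 0],
    [[0, 0, 0], [0, 0, 0], 0],
    [[0, 0, 0], [0, 0, 0], 0],
  ],
)

```text
time: 7.98
position: [0.4793, 0.2355, 0.0505]
tcp_rot: [-0.076, 0.997, 0.001, 0.001]
ft_force: [2.5, 0.4, 7.3]
finger_gap: 0.217
gripper_force: 40.0
```

```bash
python3 -c "
from h import *
st()"
```

```text
t 7.97 pos [0.4793 0.2355 0.0505] rack [-146.5  112. ] xang 188.71 z [ 0.002  0.001 -1.   ] gap 0.217 grip 40.0 F [2.5 0.4 7.3]
```

Call:
apply_moves(
  increments=[
    [[0, 0, 0], [0, 0, 0], 0.55],
    [[0, 0, 0], [0, 0, 0], 0.55],
    [[0, 0, 0], [0, 0, 0], 0.55],
    [[0, 0, -2], [0, 0, 0], 0.55],
    [[0, 0, -5.7], [0, 0, 0], 0.55],
  ],
)

```text
time: 8.6
position: [0.4763, 0.2339, 0.1252]
tcp_rot: [-0.076, 0.997, -0.001, -0.003]
ft_force: [1.3, -0.4, -0.3]
finger_gap: 0.55
gripper_force: 0.0
```

Call:
apply_moves(
  increments=[
    [[-1.2, -3.1, 0], [0, 0, 0], 0.55],
    [[-1.5, -4, 0], [0, 0, 0], 0.55],
    [[-1.5, -3.8, 0], [0, 0, 0], 0.55],
    [[0, 0, 0], [0, 0, 0], 0.55],
    [[0, 0, 0], [0, 0, 0], 0.55],
  ],
)

```text
time: 9.22
position: [0.5358, 0.134, 0.1264]
tcp_rot: [-0.076, 0.997, 0.0, -0.0]
ft_force: [-0.4, 1.3, -0.4]
finger_gap: 0.548
gripper_force: 0.0
```

Run:
```python
from h import *
st()
a=snapshot("wrist");p=camera_params("wrist");cv2.imwrite("pics/w3.png",a[100:300])
for nm,P in(('blk L',[(-.166,.1,.062),(-.166,.12,.062)]),('mid',[(-.125,-.01,.062),(-.125,.01,.062),(-.085,-.01,.062),(-.125,-.01,.012)]),('R',[(-.125,-.12,.062),(-.125,-.1,.062),(-.125,-.12,.012)])):
    print(nm,np.round(proj([[*r2w(x,y),z] for x,y,z in P],'wrist',p)-[0,100]).tolist())
t=snapshot("top");cv2.imwrite("pics/t2.png",cv2.resize(t[140:280,160:320],None,fx=4,fy=4))
```

```text
t 9.22 pos [0.5358 0.134  0.1264] rack [-106.1    3.1] xang 188.72 z [-0.001  0.    -1.   ] gap 0.548 grip 0.0 F [-0.4  1.3 -0.4]
blk L [[396.0, 33.0], [425.0, 33.0]]
mid [[236.0, 91.0], [264.0, 91.0], [237.0, 142.0], [240.0, 76.0]]
R [[84.0, 91.0], [111.0, 91.0], [116.0, 76.0]]
```

View pics/w3.png

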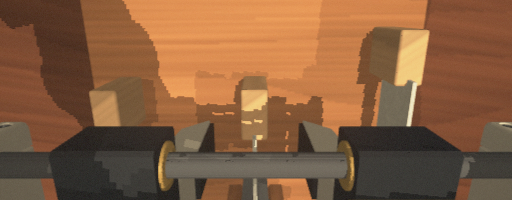

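Call:
apply_moves(
  increments=[
    [[0, 0, 2.4], [0, 0, 0], 0.55],
    [[0, 0, 3], [0, 0, 0], 0.55],
    [[0, 0, 2], [0, 0, 0], 0.55],
    [[0, 0, 0], [0, 0, 0], 0.4],
    [[0, 0, 0], [0, 0, 0], 0.2],
  ],
)

```text
time: 9.95
position: [0.5365, 0.1344, 0.0534]
tcp_rot: [-0.077, 0.997, 0.0, 0.0]
ft_force: [0.3, 0.3, -0.4]
finger_gap: 0.385
gripper_force: 0.0
```

Call:
apply_moves(
  increments=[
    [[0, 0, 0], [0, 0, 0], 0.1],
    [[0, 0, 0], [0, 0, 0], 0],
    [[0, 0, 0], [0, 0, 0], 0],
    [[0, 0, 0], [0, 0, 0], 0],
    [[0, 0, 0], [0, 0, 0], 0],
  ],
)

```text
time: 10.58
position: [0.5368, 0.1339, 0.0536]
tcp_rot: [-0.076, 0.997, 0.0, 0.001]
ft_force: [-0.2, 1.3, 6.4]
finger_gap: 0.219
gripper_force: 40.0
```

Call:
apply_moves(
  increments=[
    [[0.15, 0, 0], [0, 0, 0], 0],
    [[0.15, 0, 0], [0, 0, 0], 0],
    [[0.15, 0, 0], [0, 0, 0], 0],
    [[0.15, 0, 0], [0, 0, 0], 0],
    [[0.15, 0, 0], [0, 0, 0], 0],
  ],
)

```text
time: 11.2
position: [0.5334, 0.1331, 0.054]
tcp_rot: [-0.076, 0.997, 0.001, 0.004]
ft_force: [13.1, 0.7, -2.1]
finger_gap: 0.214
gripper_force: 40.0
```

Call:
apply_moves(
  increments=[
    [[0.1, 0, 0], [0, 0, 0], 0],
    [[0.1, 0, 0], [0, 0, 0], 0],
    [[0.1, 0, 0], [0, 0, 0], 0],
    [[0.1, 0, 0], [0, 0, 0], 0],
    [[0.1, 0, 0], [0, 0, 0], 0],
  ],
)

```text
time: 11.82
position: [0.529, 0.1324, 0.0543]
tcp_rot: [-0.076, 0.997, 0.001, 0.005]
ft_force: [13.0, 0.5, -0.7]
finger_gap: 0.216
gripper_force: 40.0
```

```bash
python3 -c "
from h import *
st()"
```

```text
t 11.82 pos [0.529  0.1324 0.0543] rack [-113.     2.6] xang 188.68 z [ 0.01   0.002 -1.   ] gap 0.216 grip 40.0 F [13.   0.5 -0.7]
```

Call:
apply_moves(
  increments=[
    [[0.6, 0, 0], [0, 0, 0], 0],
    [[0.6, 0, 0], [0, 0, 0], 0],
    [[0.6, 0, 0], [0, 0, 0], 0],
    [[0.6, 0, 0], [0, 0, 0], 0],
    [[0.6, 0, 0], [0, 0, 0], 0],
  ],
)

```text
time: 12.45
position: [0.4959, 0.1276, 0.0536]
tcp_rot: [-0.076, 0.997, 0.0, 0.002]
ft_force: [4.3, 0.2, 6.4]
finger_gap: 0.214
gripper_force: 40.0
```

Call:
apply_moves(
  increments=[
    [[0, 0, 0], [0, 0, 0], 0.55],
    [[0, 0, 0], [0, 0, 0], 0.55],
    [[0, 0, 0], [0, 0, 0], 0.55],
    [[0, 0, -2], [0, 0, 0], 0.55],
    [[0, 0, -5.4], [0, 0, 0], 0.55],
  ],
)

```text
time: 13.08
position: [0.4925, 0.1266, 0.1254]
tcp_rot: [-0.076, 0.997, -0.001, -0.003]
ft_force: [0.9, 0.3, -0.0]
finger_gap: 0.553
gripper_force: 0.0
```

Call:
apply_moves(
  increments=[
    [[-1.2, -3.2, 0], [0, 0, 0], 0.55],
    [[-1.4, -4, 0], [0, 0, 0], 0.55],
    [[-1.4, -3.8, 0], [0, 0, 0], 0.55],
    [[0, 0, 0], [0, 0, 0], 0.55],
    [[0, 0, 0], [0, 0, 0], 0.55],
  ],
)

```text
time: 13.7
position: [0.55, 0.0249, 0.1264]
tcp_rot: [-0.076, 0.997, 0.0, -0.001]
ft_force: [-0.2, 0.4, -0.0]
finger_gap: 0.55
gripper_force: 0.0
```

Run:
```python
from h import *
st()
a=snapshot("wrist");p=camera_params("wrist")
for nm,P in(('mid',[(-.165,-.01,.062),(-.165,.01,.062),(-.125,-.01,.062)]),('R',[(-.125,-.12,.062),(-.125,-.1,.062),(-.085,-.12,.062),(-.125,-.12,.012)])):
    print(nm,np.round(proj([[*r2w(x,y),z] for x,y,z in P],'wrist',p)-[0,100]).tolist())
t=snapshot("top");t=cv2.resize(t[140:280,160:320],None,fx=3,fy=3,interpolation=cv2.INTER_CUBIC)
im=np.zeros((200,480+512,3),np.uint8)
c=np.zeros((600,512,3),np.uint8);c[:200]=a[100:300];c[200:600,:480]=t[:400];cv2.imwrite("pics/w4.png",c)
```

```text
t 13.7 pos [0.55   0.0249 0.1264] rack [-108.5 -106.9] xang 188.71 z [-0.001  0.    -1.   ] gap 0.55 grip 0.0 F [-0.2  0.4 -0. ]
mid [[395.0, 38.0], [425.0, 38.0], [388.0, 94.0]]
R [[236.0, 94.0], [264.0, 94.0], [237.0, 145.0], [240.0, 79.0]]
```

View pics/w4.png

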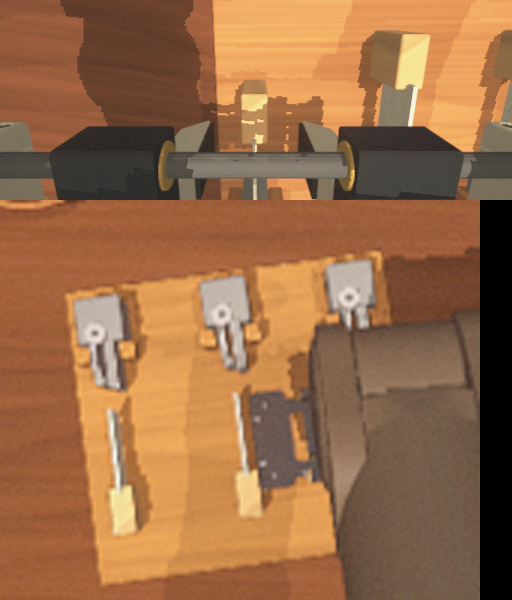

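Call:
apply_moves(
  increments=[
    [[-0.2, 0, 2.4], [0, 0, 0], 0.55],
    [[0, 0, 3], [0, 0, 0], 0.55],
    [[0, 0, 2], [0, 0, 0], 0.55],
    [[0, 0, 0], [0, 0, 0], 0.4],
    [[0, 0, 0], [0, 0, 0], 0.2],
  ],
)

```text
time: 14.42
position: [0.5528, 0.0255, 0.0535]
tcp_rot: [-0.076, 0.997, 0.0, 0.0]
ft_force: [-0.3, -0.0, 0.3]
finger_gap: 0.377
gripper_force: 0.0
```

Call:
apply_moves(
  increments=[
    [[0, 0, 0], [0, 0, 0], 0.1],
    [[0, 0, 0], [0, 0, 0], 0],
    [[0, 0, 0], [0, 0, 0], 0],
    [[0, 0, 0], [0, 0, 0], 0],
    [[0, 0, 0], [0, 0, 0], 0],
  ],
)

```text
time: 15.05
position: [0.5531, 0.025, 0.0536]
tcp_rot: [-0.076, 0.997, 0.0, 0.001]
ft_force: [-1.1, 0.5, 6.0]
finger_gap: 0.216
gripper_force: 40.0
```

Call:
apply_moves(
  increments=[
    [[0.15, 0, 0], [0, 0, 0], 0],
    [[0.15, 0, 0], [0, 0, 0], 0],
    [[0.15, 0, 0], [0, 0, 0], 0],
    [[0.15, 0, 0], [0, 0, 0], 0],
    [[0.15, 0, 0], [0, 0, 0], 0],
  ],
)

```text
time: 15.68
position: [0.5493, 0.0241, 0.0539]
tcp_rot: [-0.076, 0.997, 0.0, 0.004]
ft_force: [12.5, 1.0, -1.5]
finger_gap: 0.22
gripper_force: 40.0
```

Call:
apply_moves(
  increments=[
    [[0.1, 0, 0], [0, 0, 0], 0],
    [[0.1, 0, 0], [0, 0, 0], 0],
    [[0.1, 0, 0], [0, 0, 0], 0],
    [[0.1, 0, 0], [0, 0, 0], 0],
    [[0.1, 0, 0], [0, 0, 0], 0],
  ],
)

```text
time: 16.3
position: [0.5447, 0.0234, 0.0541]
tcp_rot: [-0.076, 0.997, 0.0, 0.004]
ft_force: [12.7, 0.6, -0.6]
finger_gap: 0.215
gripper_force: 40.0
```

```bash
python3 -c "
from h import *
st()"
```

```text
t 16.3 pos [0.5447 0.0234 0.0541] rack [-114.  -107.6] xang 188.72 z [ 0.009  0.001 -1.   ] gap 0.215 grip 40.0 F [12.7  0.6 -0.6]
```

Call:
apply_moves(
  increments=[
    [[0.6, 0, 0], [0, 0, 0], 0],
    [[0.6, 0, 0], [0, 0, 0], 0],
    [[0.6, 0, 0], [0, 0, 0], 0],
    [[0.6, 0, 0], [0, 0, 0], 0],
    [[0.6, 0, 0], [0, 0, 0], 0],
  ],
)

```text
time: 16.92
position: [0.5122, 0.0186, 0.0536]
tcp_rot: [-0.076, 0.997, 0.0, 0.002]
ft_force: [4.8, 0.5, 6.6]
finger_gap: 0.217
gripper_force: 40.0
```

Call:
apply_moves(
  increments=[
    [[0, 0, 0], [0, 0, 0], 0.55],
    [[0, 0, 0], [0, 0, 0], 0.55],
    [[0, 0, 0], [0, 0, 0], 0.55],
    [[0, 0, -3], [0, 0, 0], 0.75],
    [[0, 0, -6], [0, 0, 0], 0.75],
  ],
)

```text
time: 17.55
position: [0.5087, 0.0182, 0.1418]
tcp_rot: [-0.076, 0.997, -0.0, -0.003]
ft_force: [0.9, 0.5, 0.0]
finger_gap: 0.708
gripper_force: 0.0
```

Call:
apply_moves(
  increments=[
    [[-2.4, 4.4, -0.6], [0, 0, 0], 0.75],
    [[-2.4, 4.4, 0], [0, 0, 0], 0.75],
    [[-2.4, 4.4, 0], [0, 0, 0], 0.75],
    [[-2.4, 4.4, 0], [0, 0, 0], 0.75],
    [[-2.4, 4.4, 0], [0, 0, 0], 0.75],
  ],
)

```text
time: 18.18
position: [0.5959, 0.2554, 0.1484]
tcp_rot: [-0.076, 0.997, -0.0, -0.0]
ft_force: [1.1, 0.7, -0.6]
finger_gap: 0.748
gripper_force: 0.0
```

Run:
```python
from h import *
st()
a=snapshot("wrist");p=camera_params("wrist")
for nm,P in(('clip body top',[(0,.09,.072),(0,.13,.072),(.04,.09,.072)]),('blk',[(-.166,.1,.062),(-.166,.12,.062),(-.126,.12,.062)])):
    print(nm,np.round(proj([[*r2w(x,y),z] for x,y,z in P],'wrist',p)).tolist())
cv2.imwrite("pics/w5.png",a)
t=snapshot("top")
for m in masks_of('clip_a_mid','top')[:3]:
    ys,xs=np.nonzero(m['region']);r=cv2.minAreaRect((back(np.c_[xs,ys],'top',.072)*1000).astype(np.float32));print(round(m['conf'],2),len(xs),w2r(np.array(r[0])/1000)*1000,r)
```

```text
t 18.18 pos [0.5959 0.2554 0.1484] rack [-28.2 114. ] xang 188.72 z [-0.001 -0.    -1.   ] gap 0.748 grip 0.0 F [ 1.1  0.7 -0.6]
clip body top [[214.0, 241.0], [264.0, 241.0], [216.0, 285.0]]
blk [[223.0, 11.0], [252.0, 12.0], [252.0, 75.0]]
0.58 368 [-0.25596784  0.60077576] ((640.756103515625, 147.55514526367188), (81.93612670898438, 40.1780891418457), 9.727635383605957)
```

View pics/w5.png

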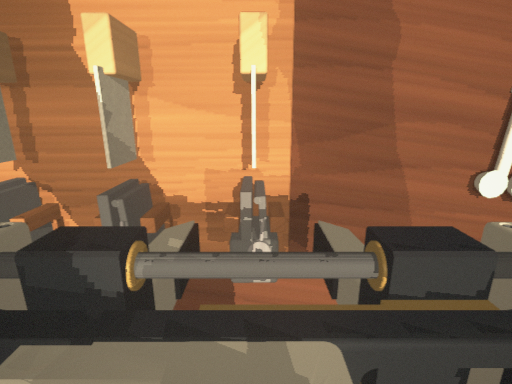

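Run:
```python
from h import *
st()
p=camera_params("wrist");a=snapshot("wrist");st()
for nm,P in(('clip body top',[(0,.09,.072),(0,.13,.072),(-.04,.11,.072)]),('blk',[(-.166,.1,.062),(-.166,.12,.062),(-.126,.12,.062)])):
    print(nm,np.round(proj([[*r2w(x,y),z] for x,y,z in P],'wrist',p)).tolist())
b=cv2.imread("pics/w5.png");print(cv2.phaseCorrelate(b[:220,:,1].astype(float),a[:220,:,1].astype(float)))
g=a[:,:,0].astype(int)
print('row 40 blue',g[40,225:285].tolist())
```

```text
t 18.32 pos [0.5952 0.2576 0.1479] rack [-28.7 116.3] xang 188.99 z [-0.001  0.001 -1.   ] gap 0.754 grip 0.0 F [ 0.2 -0.9  0.2]
t 18.38 pos [0.5952 0.2549 0.1479] rack [-29.  113.6] xang 188.83 z [-0.001 -0.001 -1.   ] gap 0.753 grip 0.0 F [-0.1  0.3 -0.8]
clip body top [[222.0, 244.0], [272.0, 244.0], [247.0, 197.0]]
blk [[232.0, 15.0], [261.0, 15.0], [261.0, 78.0]]
((-2.720101052819075, 1.182230073116287), 0.8061520933190001)
row 40 blue [91, 87, 89, 88, 88, 92, 88, 90, 89, 77, 66, 73, 115, 147, 157, 159, 159, 161, 158, 154, 156, 157, 162, 161, 161, 159, 161, 160, 157, 157, 156, 157, 155, 156, 156, 160, 150, 137, 130, 103, 85, 81, 79, 84, 81, 81, 81, 84, 82, 79, 81, 81, 81, 82, 79, 80, 81, 82, 81, 80]
```

Call:
apply_moves(
  increments=[
    [[-2.5, -0.1, 0], [0, 0, 0], 0.75],
    [[-2.4, 0, 0], [0, 0, 0], 0.75],
    [[0, 0, 0], [0, 0, 0], 0.75],
    [[0, 0, 2], [0, 0, 0], 0.75],
    [[0, 0, 2], [0, 0, 0], 0.75],
  ],
)

```text
time: 19.0
position: [0.6431, 0.2598, 0.107]
tcp_rot: [-0.076, 0.997, -0.0, -0.001]
ft_force: [0.2, 0.4, 0.2]
finger_gap: 0.749
gripper_force: 0.0
```

Call:
apply_moves(
  increments=[
    [[0, 0, 2], [0, 0, 0], 0.75],
    [[0, 0, 2], [0, 0, 0], 0.75],
    [[0, 0, 1.5], [0, 0, 0], 0.75],
    [[0, 0, 0], [0, 0, 0], 0.75],
    [[0, 0, 0], [0, 0, 0], 0.6],
  ],
  force=25,
)

```text
time: 19.62
position: [0.6448, 0.2607, 0.0543]
tcp_rot: [-0.076, 0.997, 0.0, 0.0]
ft_force: [0.6, -0.2, 0.3]
finger_gap: 0.688
gripper_force: 0.0
```

Call:
apply_moves(
  increments=[
    [[0, 0, 0], [0, 0, 0], 0.5],
    [[0, 0, 0], [0, 0, 0], 0.3],
    [[0, 0, 0], [0, 0, 0], 0.3],
    [[0, 0, 0], [0, 0, 0], 0.3],
    [[0, 0, 0], [0, 0, 0], 0.3],
  ],
)

```text
time: 20.25
position: [0.6447, 0.2606, 0.0543]
tcp_rot: [-0.076, 0.997, 0.0, 0.0]
ft_force: [-0.2, -0.9, 5.9]
finger_gap: 0.435
gripper_force: 25.0
```

```bash
python3 -c "
from h import *
st()"
```

```text
t 20.25 pos [0.6447 0.2606 0.0543] rack [ 20.7 111.8] xang 188.72 z [ 0.001  0.    -1.   ] gap 0.435 grip 25.0 F [-0.2 -0.9  5.9]
```

Run:
```python
from h import *
print(np.round(read_state()['joint_pos'],2))
t=snapshot("top")
m=masks_of('case','top')[0]['region']
ys,xs=np.nonzero(m);print(xs.min(),xs.max(),ys.min(),ys.max())
for c,r in((m[:,:].any(0).nonzero()[0],0),):pass
row=(ys.min()+ys.max())/2;col=(xs.min()+xs.max())/2
print('-y edge',back([xs.max()+1,row],'top',.045),'+y edge',back([xs.min(),row],'top',.045),'+x',back([col,ys.min()],'top',.045),'-x',back([col,ys.max()+1],'top',.045))
C=np.array([.456,-.329]);
print(np.round(proj([[C[0]+dx,C[1]+dy,.045] for dx in(-.095,.095) for dy in(-.07,.07)],'top'),1).tolist())
print(np.round(proj([[C[0]+dx,C[1]+dy,.045] for dx in(-.095,.095) for dy in(-.07,.07)],'scene'),1).tolist())
s=snapshot("scene")
im=np.zeros((600,480,3),np.uint8)
im[:360]=cv2.resize(t[200:320,352:512],(480,360));im[360:]=cv2.resize(s[70:180,140:300],(480,240));cv2.imwrite("pics/c.png",im)
```

```text
[-0.47  0.74  0.02  1.57 -0.02  0.84  1.28]
386 444 220 294
-y edge [[ 0.45790555 -0.40265372]] +y edge [[ 0.45399469 -0.24838307]] +x [[ 0.55246527 -0.32445287]] -x [[ 0.3581118  -0.32391361]]
[[443.9, 294.6], [390.0, 293.2], [443.3, 221.3], [390.1, 219.9]]
[[202.8, 97.0], [228.9, 111.3], [162.2, 118.5], [188.1, 134.9]]
```

View pics/c.png

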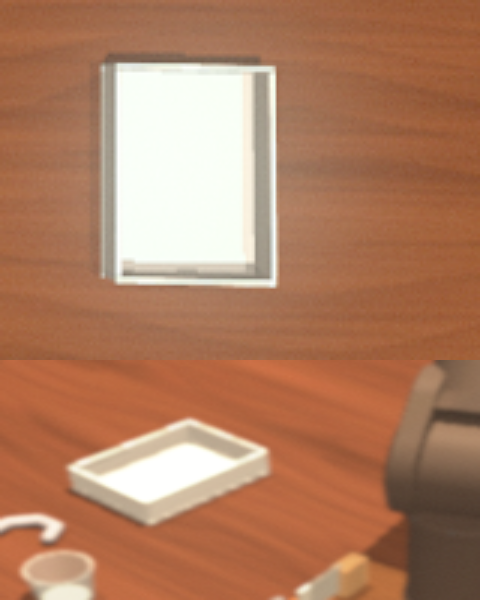

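Call:
apply_moves(
  increments=[
    [[0, 0, -3], [0, 0, 0], 0.3],
    [[0, 0, -5], [0, 0, 0], 0.3],
    [[0, 0, -5], [0, 0, 0], 0.3],
    [[1.5, -3.2, 0], [0, 0, 0], 0.3],
    [[2.2, -4.8, 0], [0, 0, 0], 0.3],
  ],
)

```text
time: 21.02
position: [0.6195, 0.1767, 0.1839]
tcp_rot: [-0.078, 0.997, 0.0, 0.0]
ft_force: [-0.2, -1.3, 0.1]
finger_gap: 0.437
gripper_force: 25.0
```

Call:
apply_moves(
  increments=[
    [[2.2, -4.8, 0], [0, 0, 0], 0.3],
    [[2.2, -4.8, 0], [0, 0, 0], 0.3],
    [[2.2, -4.8, 0], [0, 0, 0], 0.3],
    [[2.2, -4.8, 0], [0, 0, 0], 0.3],
    [[2.2, -4.8, 0], [0, 0, 0], 0.3],
  ],
)

```text
time: 21.65
position: [0.5466, -0.0798, 0.1835]
tcp_rot: [-0.076, 0.997, 0.0, -0.0]
ft_force: [0.7, -0.7, -0.9]
finger_gap: 0.432
gripper_force: 25.0
```

Call:
apply_moves(
  increments=[
    [[2.2, -4.8, 0], [0, 0, 0], 0.3],
    [[2.2, -4.8, 0], [0, 0, 0], 0.3],
    [[2.2, -4.8, 0], [0, 0, 0], 0.3],
    [[2.2, -4.8, 0], [0, 0, 0], 0.3],
    [[1.6, -3.4, 0], [0, 0, 0], 0.3],
  ],
)

```text
time: 22.28
position: [0.4774, -0.3198, 0.1835]
tcp_rot: [-0.075, 0.997, -0.0, -0.0]
ft_force: [1.3, -0.8, -1.8]
finger_gap: 0.43
gripper_force: 25.0
```

Call:
apply_moves(
  increments=[
    [[0.5, -1.2, 0], [0, 0, 4.3], 0.3],
    [[0, 0, 0], [0, 0, 4.4], 0.3],
    [[0, 0, 0], [0, 0, 0], 0.3],
    [[0, 0, 0], [0, 0, 0], 0.3],
    [[0, 0, 0], [0, 0, 0], 0.3],
  ],
)

```text
time: 22.9
position: [0.476, -0.3296, 0.1837]
tcp_rot: [-0.001, 1.0, 0.0, -0.0]
ft_force: [0.1, -0.4, -1.4]
finger_gap: 0.434
gripper_force: 25.0
```

Run:
```python
from h import *
st();print(shift([.476,-.330,.0475]))
s=snapshot("scene");t=snapshot("top")
im=np.zeros((600,480,3),np.uint8)
im[:300]=cv2.resize(t[130:290,160:416],(480,300));im[300:]=cv2.resize(s[50:210,130:386],(480,300));cv2.imwrite("pics/d.png",im)
```

```text
t 22.9 pos [ 0.476  -0.3296  0.1837] rack [-235.3 -446.1] xang 180.11 z [-0.  0. -1.] gap 0.434 grip 25.0 F [ 0.1 -0.4 -1.4]
[-0.   -0.04 13.62]
```

View pics/d.png

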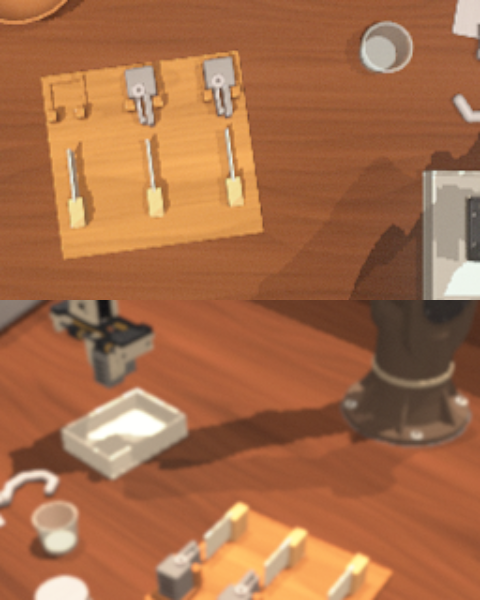

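Call:
apply_moves(
  increments=[
    [[0, 0, 4], [0, 0, 0], 0.3],
    [[0, 0, 4], [0, 0, 0], 0.3],
    [[0, 0, 3], [0, 0, 0], 0.3],
    [[0, 0, 1.5], [0, 0, 0], 0.3],
    [[0, 0, 0.6], [0, 0, 0], 0.3],
  ],
)

```text
time: 23.62
position: [0.4759, -0.3299, 0.0524]
tcp_rot: [-0.0, 1.0, 0.0, -0.0]
ft_force: [0.1, -0.0, -1.6]
finger_gap: 0.435
gripper_force: 25.0
```

Call:
apply_moves(
  increments=[
    [[0, 0, 0.2], [0, 0, 0], 0.3],
    [[0, 0, 0.2], [0, 0, 0], 0.3],
    [[0, 0, 0.2], [0, 0, 0], 0.3],
    [[0, 0, 0], [0, 0, 0], 0.3],
    [[0, 0, 0], [0, 0, 0], 0.3],
  ],
)

```text
time: 24.25
position: [0.4768, -0.3304, 0.0476]
tcp_rot: [-0.0, 1.0, -0.001, 0.001]
ft_force: [0.7, -0.7, 6.1]
finger_gap: 0.437
gripper_force: 25.0
```

Touching the floor at 6 N; release and retreat.

Call:
apply_moves(
  increments=[
    [[0, 0, 0], [0, 0, 0], 0.5],
    [[0, 0, 0], [0, 0, 0], 0.65],
    [[0, 0, 0], [0, 0, 0], 0.65],
    [[0, 0, 0], [0, 0, 0], 0.65],
    [[0, 0, -2], [0, 0, 0], 0.65],
  ],
)

```text
time: 24.88
position: [0.4749, -0.3293, 0.0657]
tcp_rot: [-0.0, 1.0, 0.001, -0.001]
ft_force: [0.1, 0.3, 1.0]
finger_gap: 0.651
gripper_force: 0.0
```

Call:
apply_moves(
  increments=[
    [[0, 0, -4], [0, 0, 0], 0.65],
    [[0, 0, -5], [0, 0, 0], 0.65],
    [[0, 0, -5], [0, 0, 0], 0.65],
    [[4, 0, -2], [0, 0, 0], 0.65],
    [[4, 0, 0], [0, 0, 0], 0.65],
  ],
)

```text
time: 25.5
position: [0.3958, -0.3305, 0.2285]
tcp_rot: [-0.0, 1.0, -0.001, 0.002]
ft_force: [-0.7, 0.4, -1.1]
finger_gap: 0.647
gripper_force: 0.0
```

Call:
apply_moves(
  increments=[
    [[0, 3, 0], [0, 0, 0], 0.65],
    [[0, 3, 0], [0, 0, 0], 0.65],
    [[0, 0, 0], [0, 0, 0], 0.65],
    [[0, 0, 0], [0, 0, 0], 0.65],
    [[0, 0, 0], [0, 0, 0], 0.65],
  ],
)

```text
time: 26.12
position: [0.3958, -0.2708, 0.2267]
tcp_rot: [0.0, 1.0, -0.0, -0.0]
ft_force: [-0.2, 0.1, 0.1]
finger_gap: 0.652
gripper_force: 0.0
```

Run:
```python
from h import *
st()
s=snapshot("scene")
cv2.imwrite("pics/e.png",cv2.resize(s[60:230,120:360],None,fx=2.5,fy=2.5))
```

```text
t 26.12 pos [ 0.3958 -0.2708  0.2267] rack [-305.7 -375.9] xang 179.95 z [-0. -0. -1.] gap 0.652 grip 0.0 F [-0.2  0.1  0.1]
```

View pics/e.png

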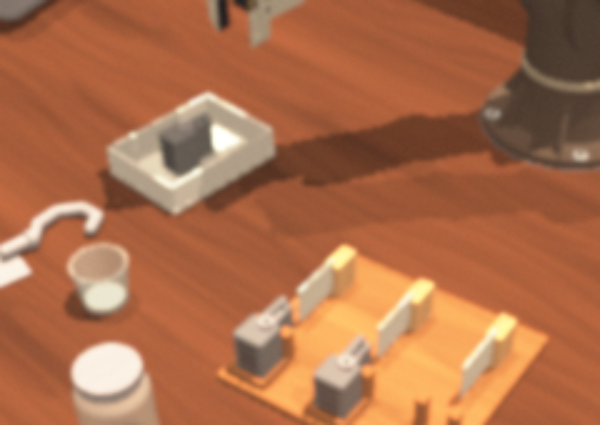

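The weak clip stands upright in the case (about (187,145)). The two good clips are in their bays, the three cards stand on the board, and the gripper is clear.

```bash
python3 -c "
from rig import *
print(hand_in())"
```

```text
the job is handed in; nothing more can be done
None
```

The job is handed in: all three cards are out and standing, and the weak clip (board's +y bay, 5–6 N measured including board drag, against about 13 N for the other two) stands upright in the case, with the other two clips still in their bays.

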